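# Shut off and vent the pressure calibration manifold

### The job

Take the pressure off the calibration manifold so that its gauges can be changed: push the lever of the air inlet valve (the valve in front of the regulator) round until it is fully closed, across its pipe, and only then push the lever of the vent valve (the valve in front of the silencer) round until it is fully open, in line with its pipe. Push the levers round gently with a fingertip, without gripping them or forcing them against their stops. Leave the gauges, the two gauge valves and the loose things on the bench alone.

Things in the scene. Friction and masses are not known exactly. Their poses are not given: they have to be found in the camera images.
- manifold: Fixed aluminium base plate 285 x 520 x 10 mm (x -90 to 195 mm) with a 32 mm square steel header bar 480 mm long (x -68 to -36 mm, top z = 71 mm). Four valve units side by side on it, 120 mm apart; which stands where varies. Origin on the bench below the middle of the row of valve stems; +x from header to instruments (roughly away from the robot), +y along the header.
- inlet_unit: Air inlet unit: ball valve, and behind it on its pipe the regulator (a grey 50 mm square block with a round black knob of 46 mm on top, top at z = 148 mm, 128 mm behind the stem, with a steel pipe down to the plate behind it). Origin on the bench below the valve stem (the lever's axis); +x along its pipe, away from the header, z up.
- inlet_lever (a joint): 0 = fully closed, lever across its pipe, pointing to the unit's +y; 1.571 = fully open, in line, pointing to the unit's -x over the header. Opening is anticlockwise from above. Stays where left (friction 0.35 N m), solid stop at both ends.  Starts open or partly open (1.1 to 1.571).
- inlet_tip (a point): Outer end of the inlet valve's lever, 90 mm from its stem axis, at mid height of the lever (z = 107 mm). All four levers are alike: a black plastic sleeve 20 mm wide, 14 mm high (z = 100 to 114 mm), from 32 to 90 mm from the stem axis, on a lower 16 mm wide steel strip. 
- vent_unit: Vent unit: ball valve, and behind it the silencer (a small upright copper-coloured ribbed cylinder, 25 mm thick, top at z = 130 mm, 115 mm behind the stem). Origin on the bench below the valve stem (the lever's axis); +x along its pipe, away from the header, z up.
- vent_lever (a joint): 0 = fully closed, lever across its pipe, pointing to the unit's +y; 1.571 = fully open, in line, pointing to the unit's -x over the header. Opening is anticlockwise from above. Stays where left (friction 0.35 N m), solid stop at both ends.  Starts closed (0).
- vent_tip (a point): Outer end of the vent valve's lever, 90 mm from its stem axis, z = 107 mm.
- reference_unit: Reference gauge unit: ball valve, and behind it an upright dial gauge of 100 mm diameter and 36 mm depth (its face 97 mm behind the stem, top at z = 208 mm). To be left alone, open. Origin on the bench below the valve stem (the lever's axis); +x along its pipe, away from the header, z up.
- reference_lever (a joint): 0 = fully closed, lever across its pipe, pointing to the unit's +y; 1.571 = fully open, in line, pointing to the unit's -x over the header. Opening is anticlockwise from above. Stays where left (friction 0.35 N m), solid stop at both ends.  Starts open (1.42 to 1.571).
- test_unit: Test gauge unit: the same with a small dial gauge of 63 mm diameter and 28 mm depth (face 101 mm behind the stem, top at z = 160 mm). To be left alone, open. Origin on the bench below the valve stem (the lever's axis); +x along its pipe, away from the header, z up.
- test_lever (a joint): 0 = fully closed, lever across its pipe, pointing to the unit's +y; 1.571 = fully open, in line, pointing to the unit's -x over the header. Opening is anticlockwise from above. Stays where left (friction 0.35 N m), solid stop at both ends.  Starts open (1.42 to 1.571).
- spanner: Loose steel spanner, 170 mm long, lying on the bench between robot and manifold.
- adapter: Loose brass adapter, 24 mm wide, 30 mm high, standing on the base plate between two units. Origin under its middle.
- tape_roll: Loose white roll of thread tape, 48 mm wide, 14 mm high, lying on the base plate between two units.
- spare_gauge: Loose spare dial gauge of 63 mm, lying on its back on the bench left of the manifold, 29 mm high.
- leak_fluid: Loose white bottle, 56 mm thick, 150 mm high, standing on the bench right of the manifold.
- calculator: Loose desk calculator, 100 x 160 mm, 19 mm high, lying on the bench at the left.
- pen: Loose pen, 130 mm long, lying on the bench at the right.

How it is judged:
By the outcome, as a careful person would: the job done as asked, in the order asked, and still so for the second after the job is handed in, with the robot touching nothing.
It also fails if it takes over 51 s, if anything falls off the work surface, if the arm or the gripper's body presses on something with over 40 N, if the wrist force passes 120 N, or if a joint passes its speed limit or range.

### The arm

A 7-joint arm with a two-finger parallel gripper is mounted at the origin on the work surface. World frame = base frame: x ahead of the robot, y to its left, z up, the work surface at z = 0. Lengths are in m, angles in rad, forces in N, time in s.
With the tool pointing down it reaches from about 0.4 to 0.85 m from the base axis. Payload 4.5 kg.
Tool frame: the origin (TCP) lies between the finger pads; the fingertips stand r.tip_reach ahead of it and the grasp point (between the pads) lies 3 mm ahead of it (r.tip_reach is the distance from the TCP to the fingertips, in m); z points along the fingers, y is the line along which they close (so a half turn about z gives the same grasp; the last joint's range is limited). The gripper opens to 88 mm and grips with 3 to 60 N. Pads are 18 mm wide; open, the fingers measure 123 mm over their backs; the gripper's body (75 mm by 187 mm) begins 45 mm behind the grasp point.
Start: joints at [0.034, 0.689, -0.195, 1.565, 0.157, 0.902, -0.215], TCP at [0.625, 0, 0.261] pointing down, gripper open.
Joint ranges: [-3.01, 3.01], [-0.46, 2.08], [-1.47, 1.51], [0.13, 2.56], [-1, 4.14], [0.04, 2.09], [-2.66, 2.66]. Speed limits (rad/s): [2.57, 2.57, 3.14, 3.14, 3.14, 3.14, 3.14].

### API

Orientations are given as a unit quaternion [x, y, z, w].
In Python, from plant import r gives the robot as it stands.
- The arm moves only by the tool step_arm, never from a script. Its argument "motion" is a list of rows, each an object with "dp": the shift along the tool's x, y, z in mm, a list of three; "twist": the turn, a rotation vector about the tool's x, y, z in rad, a list of three; "hand": the opening, from -1 (shut) to 1 (fully open). In form: [{"dp": [dx, dy, dz], "twist": [rx, ry, rz], "hand": hand}, ...]. A call has 1 to 5 rows; each row is the pose to reach, as a shift and turn from the pose commanded when the call began, along the tool's axes at that moment; what a row does not reach only later rows make up. A row lasts 1/8 s, in which the tool goes at most 62.5 mm and 10.7 degrees, less where a joint would pass 70% of its speed; a pose out of reach is approached as far as the arm can. A call with a gripper value outside its range is refused whole. The fingers move at their own pace and stop on an object; "force" is the grip in N (left out, the last holds). Time passes only in rows, so rows that repeat a pose let the fingers close. It gives the time, the measured TCP pose, the force, the opening and the grip force at its end, in the units of the state.
- r.get_state(): the state, without advancing time (a new reading comes with each control period).
- r.snapshot(name): name is "scene" or "side" or "wrist"; returns a dict with "pixels" (420x560x3 uint8, red, green, blue), "depth" (420x560 float32, m along the optical axis (not along the pixel's ray), 0 where there is no reading), "fx", "fy", "cx", "cy" (pixels), "xyz" and "orientation" of the camera in the world; the wrist camera has in their place "mount" (4x4, takes a point from camera to tool coordinates, whose origin is the TCP and whose axes are the flange's). Camera axes: x right, y down, z forward; pixel columns grow to the right and rows downward; lengths in m; the calibration is good to about 2 mm. A picture is of the moment at which its call begins: read the wrist's pose just before it.
- r.finish_job(): hands the job in; it is judged then, once.
Trained networks look in the newest picture that a camera, given by its name, has taken for a name from the list of things; names that differ only in an ending like _2 or _b are one class to them, and where a whole thing is asked for, a point or a joint stands for the part that bears it (a point fixed in the world has none). Each returns a list of dicts, best first, with "score" (0 to 1); they miss things now and then, are a little off and sometimes report something else, mostly with a low value. They report only what shows in the picture. A call takes as long as a camera call.
- r.search_frame(camera, thing): "at" ([x, y, z] in m, in the coordinates of the camera as it stood for that picture, good to about 4 mm: the middle of the surface that is visible of it).
The state is a dict: "clock": time; "q": joint angles; "qd": joint speeds; "joint_torque": joint torques, N m; "tool_pos": TCP position; "eef_rot": TCP orientation; "contact_force": force on the tool from outside, world axes, zero at the start; "moment": the same for the moment, N m; "opening": opening from 0.0 (shut) to 1.0 (fully open); "finger_force": force on a finger pad.
Only numpy, scipy, OpenCV 4.12 (cv2) and the standard library are available. Lean on these libraries where they do the work, as an engineer would, in place of code of your own. Each camera call takes 0.05 s, during which the arm holds its last target. There are 200 camera calls.

## Working session

There is one attempt and no reset: what is moved stays moved. The work goes in short steps, Python scripts to look and compute and a tool call to move; the robot and the scene stay as the last step left them, time stands still between calls to the robot, and variables do not carry over. Pictures are saved under pics/ and viewed, at most 10 in all, crops included, and the job is handed in when it is done.

Besides the shell and the picture viewer there is one more tool, called after "Call:" by a JSON object that holds its "api" and its "payload", one argument or row to a line. step_arm: Moves the arm, as the interface text tells. Its arguments: {"type":"object","properties":{"motion":{"type":"array"},"force":{"type":"number"}},"required":["motion"]}

```bash
mkdir -p pics; cat > h.py <<'E'
import numpy as np, cv2
from scipy.spatial.transform import Rotation as R
from plant import r
def snap(n):
    s=r.get_state(); d=r.snapshot(n)
    if n=="wrist":
        T=np.eye(4);T[:3,:3]=R.from_quat(s["eef_rot"]).as_matrix();T[:3,3]=s["tool_pos"];d["T"]=T@np.array(d["mount"])
    else:
        T=np.eye(4);o=np.array(d["orientation"]);T[:3,:3]=R.from_quat(o).as_matrix() if o.size==4 else o;T[:3,3]=d["xyz"];d["T"]=T
    return d
def w(d,p): return d["T"][:3,:3]@np.array(p)+d["T"][:3,3]
def cloud(d):
    z=d["depth"];v,u=np.mgrid[:z.shape[0],:z.shape[1]]
    P=np.stack([(u-d["cx"])/d["fx"]*z,(v-d["cy"])/d["fy"]*z,z],-1)
    return P@d["T"][:3,:3].T+d["T"][:3,3]
E
python3 - <<'E'
from h import *
np.set_printoptions(precision=3,suppress=True)
s=r.get_state();print(s,r.tip_reach)
for n in["scene","wrist"]:
    d=snap(n);cv2.imwrite(f"pics/{n}0.png",d["pixels"][...,::-1]);np.savez(f"{n}0.npz",P=cloud(d),T=d["T"],img=d["pixels"])
    print(n,d["T"])
    for t in["manifold","inlet_unit","inlet_lever","inlet_tip","vent_unit","vent_lever","vent_tip","reference_unit","test_unit","adapter","tape_roll"]:
        print(t,[(round(o["score"],2),w(d,o["at"])) for o in r.search_frame(n,t)[:3]])
E
```

```text
{'clock': 0.0, 'q': array([ 0.034,  0.69 , -0.194,  1.566,  0.157,  0.903, -0.215]), 'qd': array([-0.   , -0.001,  0.001,  0.001, -0.001,  0.   , -0.001]), 'joint_torque': array([  0.   , -52.757,  -1.267, -15.343,  -0.053,   0.007,   0.   ]), 'tool_pos': array([ 0.624, -0.   ,  0.26 ]), 'eef_rot': array([ 0.707,  0.707, -0.001, -0.001]), 'contact_force': array([-0.243, -0.275, -0.525]), 'moment': array([ 0.02 , -0.029, -0.053]), 'finger_force': 0.0, 'opening': 0.9992288027494908} 0.022
scene [[ 0.346  0.568 -0.747  1.357]
 [ 0.938 -0.219  0.268 -0.279]
 [-0.011 -0.793 -0.609  0.78 ]
 [ 0.     0.     0.     1.   ]]
manifold [(0.76, array([0.648, 0.054, 0.01 ])), (0.57, array([ 0.511, -0.004,  0.112]))]
inlet_unit [(0.69, array([ 0.684, -0.012,  0.088])), (0.4, array([0.555, 0.16 , 0.111]))]
inlet_lever [(0.64, array([0.649, 0.438, 0.031])), (0.6, array([ 0.51 , -0.004,  0.11 ]))]
inlet_tip [(0.68, array([0.648, 0.439, 0.03 ])), (0.64, array([ 0.508, -0.002,  0.111]))]
vent_unit [(0.63, array([0.583, 0.116, 0.088])), (0.2, array([ 0.513, -0.005,  0.11 ]))]
vent_lever [(0.57, array([0.
[... 271 characters left out ...]
pe_roll [(0.8, array([ 0.6  , -0.066,  0.026]))]
wrist [[ 1.     0.     0.     0.625]
 [ 0.    -0.954 -0.3    0.076]
 [ 0.     0.3   -0.954  0.384]
 [ 0.     0.     0.     1.   ]]
manifold [(0.66, array([0.604, 0.056, 0.015]))]
inlet_unit [(0.82, array([ 0.649, -0.004,  0.106]))]
inlet_lever [(0.69, array([0.502, 0.002, 0.112]))]
inlet_tip [(0.79, array([0.502, 0.003, 0.108]))]
vent_unit []
vent_lever [(0.89, array([0.553, 0.133, 0.107]))]
vent_tip [(0.6, array([0.547, 0.139, 0.105]))]
reference_unit [(0.91, array([ 0.639, -0.116,  0.136])), (0.69, array([ 0.646, -0.002,  0.104]))]
test_unit []
adapter [(0.77, array([0.598, 0.168, 0.025]))]
tape_roll [(0.83, array([ 0.596, -0.065,  0.02 ]))]
```

```bash
python3 -c "
import cv2,numpy as np
a=cv2.imread('pics/scene0.png');b=cv2.imread('pics/wrist0.png')
cv2.imwrite('pics/both.png',cv2.resize(np.vstack([a]),(784,588)))"
```

```text
(no output)
```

View pics/both.png

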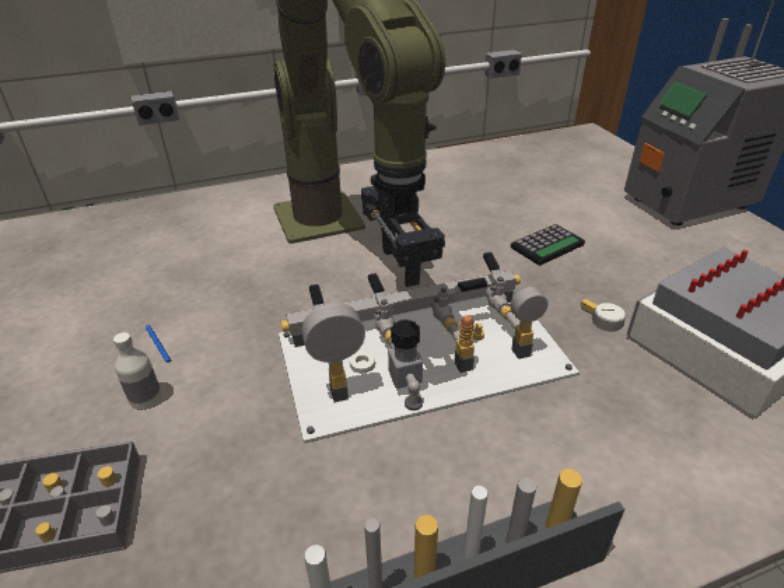

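The row from y− to y+ is reference, inlet (y≈0), vent (y≈0.12), test; the spanner isn't visible here. I'll fit the levers from the depth data.

```bash
cat > fit.py <<'E'
from h import *
np.set_printoptions(precision=4,suppress=True)
def levers(P,img):
    g=img.astype(int);m=(P[...,2]>.106)&(P[...,2]<.122)&(g.max(-1)<75)&(P[...,0]>.38)&(P[...,0]<.66)&(abs(P[...,1]-.05)<.3)
    n,l,st,c=cv2.connectedComponentsWithStats(m.astype(np.uint8))
    for i in range(1,n):
        if st[i,4]<60: continue
        q=P[l==i]; q2=q[:,:2].astype(np.float32); rc=cv2.minAreaRect(q2*1000)
        mu=np.median(q,0);u=np.linalg.svd(q2-q2.mean(0),full_matrices=False)[2][0]
        t=(q2-q2.mean(0))@u
        print(st[i,4],"px",c[i],"med",mu,"rect",np.round(rc[0],1),np.round(rc[1],1),"dir",u,"ends",q2.mean(0)+u*np.percentile(t,1),q2.mean(0)+u*np.percentile(t,99))
def header(P):
    m=(abs(P[...,2]-.071)<.004)&(P[...,0]>.4)&(P[...,0]<.65)&(abs(P[...,1]-.05)<.3)
    q=P[m][:,:2].astype(np.float32);print("header",len(q),cv2.minAreaRect(q*1000))
E
python3 - <<'E'
from fit import *
for n in["scene","wrist"]:
    f=np.load(n+"0.npz");print(n);levers(f["P"],f["img"]);header(f["P"])
E
```

```text
scene
86 px [350.186  186.3721] med [0.502  0.2449 0.1139] rect [495.7 248.1] [19.1 61.4] dir [ 0.9875 -0.1577] ends [0.4723 0.2502] [0.5257 0.2417]
94 px [267.8404 202.    ] med [ 0.4891 -0.0004  0.1142] rect [483.3   0.9] [18.4 56.8] dir [ 0.9993 -0.0381] ends [0.4579 0.0011] [ 0.5114 -0.001 ]
123 px [336.8618 202.561 ] med [0.5587 0.1753 0.1129] rect [554.8 177. ] [22.7 56.9] dir [-0.0752 -0.9972] ends [0.559  0.2046] [0.5548 0.149 ]
99 px [225.3434 210.101 ] med [ 0.4825 -0.1183  0.1138] rect [ 478.6 -117.1] [18.8 58.2] dir [ 0.9969 -0.078 ] ends [ 0.452  -0.1156] [ 0.5074 -0.12  ]
header 975 ((565.3316650390625, 54.17094421386719), (488.8107604980469, 180.6302032470703), 87.49488830566406)
wrist
329 px [184.9726   6.1033] med [0.5535 0.1511 0.1124] rect [552.7 151.4] [19.1  8.6] dir [0.9999 0.0113] ends [0.5438 0.1511] [0.5618 0.1513]
182 px [186.3022  56.989 ] med [0.5503 0.1161 0.1082] rect [550.2 116.2] [10.9 11.5] dir [ 0.8703 -0.4926] ends [0.5453 0.1188] [0.555  0.1134]
1289 px [124.1614 193.3468] med [0.4845 0.0025 0.113 ] rect [483.6   0.6] [20.  56.5] dir [ 0.9973 -0.0732] ends [0.4567 0.0043] [0.5113 0.0003]
63 px [110.5556 297.4286] med [ 0.4531 -0.1078  0.1117] rect [ 452.1 -109. ] [11.6  5.6] dir [0.8076 0.5897] ends [ 0.4481 -0.1124] [ 0.4571 -0.1059]
header 9413 ((565.5045166015625, 14.170166015625), (302.99334716796875, 180.4644012451172), 87.47895812988281)
```

View pics/wrist0.png

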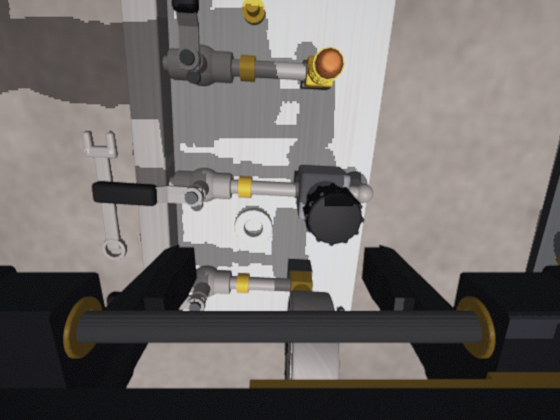

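The wrist view shows the inlet lever at (125,193) pointing left (fully open) and the vent lever at (185,5) pointing up (closed). The spanner lies on the bench under the inlet lever. Fitted stems are inlet ≈ (0.5445, -0.003) and vent ≈ (0.550, 0.117), with yaw ≈ -2.5°. Next I turn the tool so the wide gripper body lies along the header, and close the fingers.

Call:
{"api": "step_arm", "payload": {
  "motion": [
    {"dp": [-10,-30,0],"twist": [0,0,-0.18],"hand": -1},
    {"dp": [-20,-60,0],"twist": [0,0,-0.36],"hand": -1},
    {"dp": [-30,-90,0],"twist": [0,0,-0.54],"hand": -1},
    {"dp": [-40,-120,0],"twist": [0,0,-0.72],"hand": -1},
    {"dp": [-40,-146,0],"twist": [0,0,-0.9],"hand": -1}
  ],
  "force": 10
}}

```text
clock: 1.82
tool_pos: [0.4779, -0.0411, 0.2608]
eef_rot: [0.327, 0.945, -0.0, 0.0]
contact_force: [-0.1, -0.2, -1.1]
opening: 0.46
finger_force: 0.0
```

Call:
{"api": "step_arm", "payload": {
  "motion": [
    {"dp": [0,0,0],"twist": [0,0,-0.18],"hand": -1},
    {"dp": [0,0,0],"twist": [0,0,-0.36],"hand": -1},
    {"dp": [0,0,0],"twist": [0,0,-0.54],"hand": -1},
    {"dp": [0,0,0],"twist": [0,0,-0.627],"hand": -1},
    {"dp": [0,0,0],"twist": [0,0,-0.627],"hand": -1}
  ]
}}

```text
clock: 2.45
tool_pos: [0.4791, -0.0401, 0.2607]
eef_rot: [0.023, 1.0, 0.0, 0.0]
contact_force: [0.1, -0.1, 0.5]
opening: 0.004
finger_force: 0.0
```

```bash
cat > v.py <<'E'
from fit import *
import sys
k=sys.argv[1]
s=r.get_state();print({a:s[a] for a in("clock","tool_pos","q","opening","contact_force")});M=R.from_quat(s["eef_rot"]).as_matrix();print(M)
d=snap("wrist");P=cloud(d);levers(P,d["pixels"]);header(P)
for t in["inlet_tip","vent_tip"]: print(t,[(round(o["score"],2),w(d,o["at"])) for o in r.search_frame("wrist",t)[:2]])
cv2.imwrite(f"pics/w{k}.png",d["pixels"][...,::-1]);np.savez(f"w{k}.npz",P=P,img=d["pixels"])
E
python3 v.py 1
```

```text
{'clock': 2.45, 'tool_pos': array([ 0.4791, -0.0401,  0.2607]), 'q': array([ 0.4099,  0.5664, -0.6595,  1.9742,  0.4943,  0.7649,  0.9855]), 'opening': 0.0038687094260222974, 'contact_force': array([ 0.0842, -0.1205,  0.5223])}
[[-0.999   0.0451  0.0001]
 [ 0.0451  0.999   0.0002]
 [-0.0001  0.0002 -1.    ]]
1255 px [196.2916 194.0534] med [ 0.4731 -0.1164  0.1131] rect [ 475.3 -117.8] [19.4 55.9] dir [ 0.9978 -0.066 ] ends [ 0.4479 -0.1148] [ 0.5022 -0.1184]
1255 px [324.2024 195.1315] med [ 0.4792 -0.0002  0.113 ] rect [481.5   0.5] [20.2 55.5] dir [ 0.9976 -0.0686] ends [0.4542 0.0018] [ 0.5081 -0.0019]
1127 px [503.4268 257.7187] med [0.5505 0.1748 0.1126] rect [552.8 175.5] [57.  19.5] dir [0.0506 0.9987] ends [0.5496 0.148 ] [0.5524 0.2027]
header 11937 ((537.1670532226562, 36.9273681640625), (439.68194580078125, 119.44856262207031), 86.81043243408203)
inlet_tip [(0.66, array([0.4914, 0.005 , 0.1094]))]
vent_tip [(0.73, array([0.5471, 0.1554, 0.1144])), (0.65, array([ 0.5163, -0.0061,  0.1111]))]
```

View pics/w1.png

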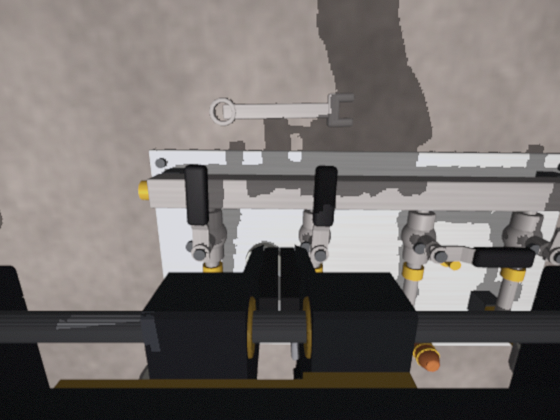

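The view shows the reference lever at (196,194), inlet lever at (324,195) and vent lever at (503,258), with the shut fingers between reference and inlet. The tool axes now match the unit's axes, so I'll descend beside the inlet lever.

Call:
{"api": "step_arm", "payload": {
  "motion": [
    {"dp": [0,0,35],"twist": [0,0,0],"hand": -1},
    {"dp": [0,0,70],"twist": [0,0,0],"hand": -1},
    {"dp": [0,0,105],"twist": [0,0,0],"hand": -1},
    {"dp": [0,0,130],"twist": [0,0,0],"hand": -1},
    {"dp": [0,0,140],"twist": [0,0,0],"hand": -1}
  ]
}}

```text
clock: 3.22
tool_pos: [0.4787, -0.0399, 0.1197]
eef_rot: [0.022, 1.0, -0.0, -0.001]
contact_force: [0.2, -0.1, 0.2]
opening: 0.005
finger_force: 0.0
```

Call:
{"api": "step_arm", "payload": {
  "motion": [
    {"dp": [2,6,0],"twist": [0,0,0],"hand": -1},
    {"dp": [3,12,0],"twist": [0,0,0],"hand": -1},
    {"dp": [6,20,0],"twist": [0,0,0],"hand": -1},
    {"dp": [9,28,0],"twist": [0,0,0],"hand": -1},
    {"dp": [9,28,0],"twist": [0,0,0],"hand": -1}
  ]
}}

```text
clock: 3.85
tool_pos: [0.472, -0.0124, 0.1215]
eef_rot: [0.022, 1.0, -0.001, 0.001]
contact_force: [1.5, -3.5, -0.0]
opening: 0.006
finger_force: 1.6
```

Call:
{"api": "step_arm", "payload": {
  "motion": [
    {"dp": [0.5,9,0],"twist": [0,0,0],"hand": -1},
    {"dp": [0.5,18.5,0],"twist": [0,0,0],"hand": -1},
    {"dp": [-1.5,28,0],"twist": [0,0,0],"hand": -1},
    {"dp": [-4.5,37.5,0],"twist": [0,0,0],"hand": -1},
    {"dp": [-4.5,37.5,0],"twist": [0,0,0],"hand": -1}
  ]
}}

```text
clock: 4.47
tool_pos: [0.4767, 0.0248, 0.1209]
eef_rot: [0.022, 1.0, -0.001, -0.001]
contact_force: [-1.8, -3.6, 0.4]
opening: 0.006
finger_force: 1.6
```

```bash
python3 v.py 2
```

```text
{'clock': 4.475, 'tool_pos': array([0.4767, 0.0248, 0.1209]), 'q': array([ 0.0889,  0.773 , -0.3873,  2.1117,  0.7553,  0.3979,  0.616 ]), 'opening': 0.006325837649750676, 'contact_force': array([-1.8071, -3.6127,  0.3671])}
[[-0.999   0.0443 -0.0013]
 [ 0.0443  0.999  -0.0023]
 [ 0.0012 -0.0023 -1.    ]]
532 px [  7.3759 251.4117] med [ 0.4599 -0.1071  0.1089] rect [ 464.4 -107.1] [ 4.5 32.5] dir [ 0.9978 -0.0664] ends [ 0.4489 -0.1063] [ 0.4793 -0.1083]
1103 px [278.8069 262.592 ] med [0.468  0.0236 0.1154] rect [468.9  25.3] [23.8 23.9] dir [0.04   0.9992] ends [0.4677 0.0096] [0.4688 0.0384]
182 px [336.967  268.5659] med [0.4756 0.0519 0.1093] rect [476.3  53. ] [13.6  5.4] dir [0.0119 0.9999] ends [0.4757 0.0465] [0.4758 0.059 ]
185 px [286.2757 347.5514] med [0.5183 0.0259 0.1132] rect [519.4  24.8] [14.  8.] dir [0.1538 0.9881] ends [0.5174 0.0186] [0.5194 0.0315]
92 px [508.3587 377.5761] med [0.5485 0.1487 0.108 ] rect [549.1 148.5] [ 2.6 14.2] dir [ 0.9899 -0.1417] ends [0.5423 0.1497] [0.5557 0.1478]
63 px [444.7619 373.9206] med [0.5451 0.1131 0.1071] rect [545.9 114.1] [ 5.  10.5] dir [ 0.4876 -0.8731] ends [0.5431 0.1185] [0.5481 0.1095]
header 20657 ((533.3690795898438, 27.725265502929688), (338.5028381347656, 113.40906524658203), 86.89078521728516)
inlet_tip [(0.91, array([0.5181, 0.0274, 0.1045]))]
vent_tip [(0.82, array([0.5433, 0.1313, 0.104 ]))]
```

View pics/w2.png

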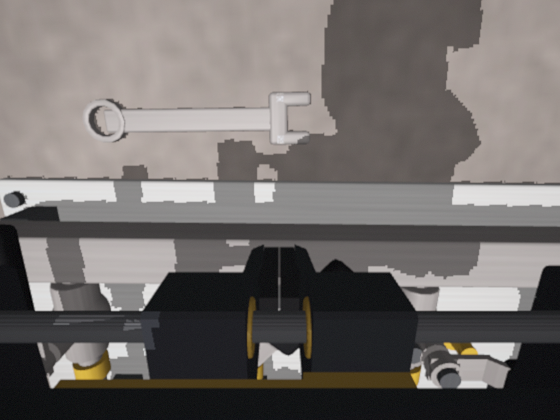

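The lever's tip shows just right of the fingers at (337,268), so the lever is at about 45°. I'll continue.

Call:
{"api": "step_arm", "payload": {
  "motion": [
    {"dp": [-5,9,0],"twist": [0,0,0],"hand": -1},
    {"dp": [-11,17,0],"twist": [0,0,0],"hand": -1},
    {"dp": [-19,25,0],"twist": [0,0,0],"hand": -1},
    {"dp": [-27,31,0],"twist": [0,0,0],"hand": -1},
    {"dp": [-32,33,0],"twist": [0,0,0],"hand": -1}
  ]
}}

```text
clock: 5.25
tool_pos: [0.5089, 0.0567, 0.1203]
eef_rot: [0.022, 1.0, -0.001, -0.002]
contact_force: [-3.7, -3.1, 0.3]
opening: 0.003
finger_force: 2.3
```

Call:
{"api": "step_arm", "payload": {
  "motion": [
    {"dp": [-4,2,0],"twist": [0,0,0],"hand": -1},
    {"dp": [-8,4,0],"twist": [0,0,0],"hand": -1},
    {"dp": [-11,5,0],"twist": [0,0,0],"hand": -1},
    {"dp": [-11,5,0],"twist": [0,0,0],"hand": -1}
  ]
}}

```text
clock: 5.75
tool_pos: [0.5202, 0.0614, 0.1202]
eef_rot: [0.022, 1.0, -0.0, -0.002]
contact_force: [-4.5, -2.8, -0.1]
opening: 0.007
finger_force: 2.1
```

Call:
{"api": "step_arm", "payload": {
  "motion": [
    {"dp": [-1.5,0,0],"twist": [0,0,0],"hand": -1},
    {"dp": [-3,0,0],"twist": [0,0,0],"hand": -1},
    {"dp": [-3,0,0],"twist": [0,0,0],"hand": -1}
  ]
}}

```text
clock: 6.12
tool_pos: [0.5243, 0.0619, 0.1204]
eef_rot: [0.022, 1.0, 0.0, -0.001]
contact_force: [-4.8, -1.3, -3.7]
opening: 0.002
finger_force: 2.2
```

Call:
{"api": "step_arm", "payload": {
  "motion": [
    {"dp": [-1,0,0],"twist": [0,0,0],"hand": -1},
    {"dp": [-1,0,0],"twist": [0,0,0],"hand": -1}
  ]
}}

```text
clock: 6.38
tool_pos: [0.5254, 0.0621, 0.1205]
eef_rot: [0.022, 1.0, 0.0, -0.001]
contact_force: [-5.7, -0.5, -3.3]
opening: 0.003
finger_force: 2.6
```

Call:
{"api": "step_arm", "payload": {
  "motion": [
    {"dp": [-1,0,0],"twist": [0,0,0],"hand": -1},
    {"dp": [-1,0,0],"twist": [0,0,0],"hand": -1}
  ]
}}

```text
clock: 6.62
tool_pos: [0.526, 0.0621, 0.1205]
eef_rot: [0.022, 1.0, 0.0, -0.001]
contact_force: [-7.1, -0.4, -2.5]
opening: 0.007
finger_force: 3.1
```

Call:
{"api": "step_arm", "payload": {
  "motion": [
    {"dp": [-1,0,0],"twist": [0,0,0],"hand": -1},
    {"dp": [-1,0,0],"twist": [0,0,0],"hand": -1}
  ]
}}

```text
clock: 6.88
tool_pos: [0.5261, 0.0622, 0.1205]
eef_rot: [0.022, 1.0, 0.0, -0.002]
contact_force: [-8.5, -0.4, -0.5]
opening: 0.003
finger_force: 4.1
```

Call:
{"api": "step_arm", "payload": {
  "motion": [
    {"dp": [-0.5,0,0],"twist": [0,0,0],"hand": -1},
    {"dp": [-0.5,0,0],"twist": [0,0,0],"hand": -1}
  ]
}}

```text
clock: 7.12
tool_pos: [0.5261, 0.0622, 0.1205]
eef_rot: [0.022, 1.0, 0.0, -0.002]
contact_force: [-8.3, 0.4, -0.2]
opening: 0.003
finger_force: 4.6
```

It is at its stop: no further motion, about 8 N. I'll retreat, rise, and check from above on the way to the vent lever.

Call:
{"api": "step_arm", "payload": {
  "motion": [
    {"dp": [10,0,0],"twist": [0,0,0],"hand": -1},
    {"dp": [35,0,0],"twist": [0,0,0],"hand": -1},
    {"dp": [40,0,-50],"twist": [0,0,0],"hand": -1},
    {"dp": [40,0,-100],"twist": [0,0,0],"hand": -1},
    {"dp": [40,0,-140],"twist": [0,0,0],"hand": -1}
  ]
}}

```text
clock: 7.75
tool_pos: [0.4909, 0.0646, 0.2639]
eef_rot: [0.022, 1.0, 0.001, 0.004]
contact_force: [-0.0, 1.0, -0.6]
opening: 0.005
finger_force: 0.0
```

Call:
{"api": "step_arm", "payload": {
  "motion": [
    {"dp": [20,50,0],"twist": [0,0,0],"hand": -1},
    {"dp": [20,50,0],"twist": [0,0,0],"hand": -1},
    {"dp": [20,50,0],"twist": [0,0,0],"hand": -1}
  ]
}}

```text
clock: 8.12
tool_pos: [0.4719, 0.1144, 0.2613]
eef_rot: [0.022, 1.0, 0.0, 0.002]
contact_force: [0.7, 0.2, -0.1]
opening: 0.002
finger_force: 0.0
```

```bash
python3 v.py 3
```

```text
{'clock': 8.125, 'tool_pos': array([0.4719, 0.1144, 0.2613]), 'q': array([ 0.073 ,  0.565 , -0.6349,  1.9636,  0.4793,  0.762 ,  0.6855]), 'opening': 0.001557910380276415, 'contact_force': array([ 0.6938,  0.1523, -0.0915])}
[[-0.9991  0.0432  0.0033]
 [ 0.0432  0.9991  0.0008]
 [-0.0032  0.0009 -1.    ]]
1408 px [ 33.468  207.9105] med [ 0.4735 -0.1139  0.113 ] rect [ 475.8 -117.1] [20.2 57. ] dir [ 0.9977 -0.0684] ends [ 0.4481 -0.1129] [ 0.5028 -0.1167]
1287 px [422.0249 212.4934] med [0.4936 0.2456 0.1128] rect [495.8 247.1] [19.2 56. ] dir [ 0.9778 -0.2093] ends [0.4685 0.2514] [0.5218 0.24  ]
615 px [221.1057 265.7106] med [0.5407 0.0533 0.1129] rect [542.1  53.8] [48.  12.1] dir [0.0322 0.9995] ends [0.5405 0.031 ] [0.542  0.0764]
691 px [345.7902 266.4486] med [0.5469 0.1763 0.1126] rect [548.3 176.6] [13.7 58.5] dir [0.0446 0.999 ] ends [0.5463 0.1491] [0.5487 0.2044]
110 px [ 66.8182 350.4818] med [ 0.6349 -0.1204  0.1141] rect [ 634.3 -124.5] [55.3  3.4] dir [0.0685 0.9977] ends [ 0.6328 -0.1502] [ 0.6364 -0.0978]
header 12794 ((538.7171630859375, 56.241424560546875), (480.4062194824219, 120.28874969482422), 86.93122100830078)
inlet_tip [(0.9, array([0.5435, 0.0347, 0.1079]))]
vent_tip [(0.64, array([0.5423, 0.1779, 0.1138]))]
```

View pics/w3.png

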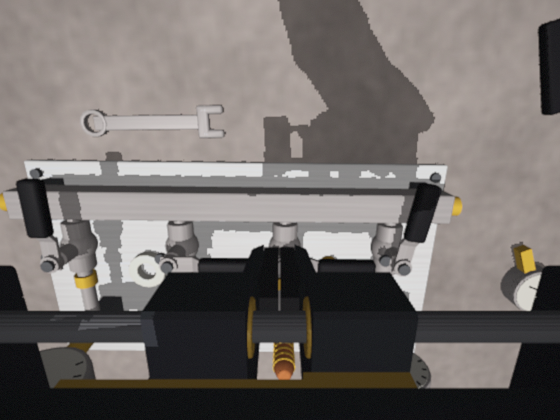

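The inlet lever is now across its pipe: (221,266) on the same row as and parallel to the closed vent lever (346,266). The test lever at (422,212) and reference lever at (33,208) are untouched. I'll move behind the vent lever next.

Call:
{"api": "step_arm", "payload": {
  "motion": [
    {"dp": [-35,22,0],"twist": [0,0,0],"hand": -1},
    {"dp": [-70,44,0],"twist": [0,0,0],"hand": -1},
    {"dp": [-105,65,0],"twist": [0,0,0],"hand": -1},
    {"dp": [-106,65,0],"twist": [0,0,0],"hand": -1},
    {"dp": [-106,65,0],"twist": [0,0,0],"hand": -1}
  ]
}}

```text
clock: 8.9
tool_pos: [0.579, 0.1732, 0.2601]
eef_rot: [0.022, 1.0, -0.001, -0.001]
contact_force: [0.5, 0.3, 0.5]
opening: 0.006
finger_force: 0.0
```

Call:
{"api": "step_arm", "payload": {
  "motion": [
    {"dp": [0,0,35],"twist": [0,0,0],"hand": -1},
    {"dp": [0,0,70],"twist": [0,0,0],"hand": -1},
    {"dp": [0,0,105],"twist": [0,0,0],"hand": -1},
    {"dp": [0,0,130],"twist": [0,0,0],"hand": -1},
    {"dp": [0,0,140],"twist": [0,0,0],"hand": -1}
  ]
}}

```text
clock: 9.52
tool_pos: [0.5781, 0.1729, 0.1196]
eef_rot: [0.022, 1.0, -0.001, -0.001]
contact_force: [0.1, -0.3, 1.0]
opening: 0.009
finger_force: 0.0
```

Call:
{"api": "step_arm", "payload": {
  "motion": [
    {"dp": [7,0,0],"twist": [0,0,0],"hand": -1},
    {"dp": [14,4,0],"twist": [0,0,0],"hand": -1},
    {"dp": [21,7,0],"twist": [0,0,0],"hand": -1},
    {"dp": [29,9,0],"twist": [0,0,0],"hand": -1},
    {"dp": [36,10,0],"twist": [0,0,0],"hand": -1}
  ]
}}

```text
clock: 10.15
tool_pos: [0.5481, 0.1853, 0.1232]
eef_rot: [0.023, 1.0, 0.001, 0.005]
contact_force: [7.9, -1.3, 0.3]
opening: 0.007
finger_force: 3.3
```

Call:
{"api": "step_arm", "payload": {
  "motion": [
    {"dp": [8,-2,0],"twist": [0,0,0],"hand": -1},
    {"dp": [16,-3,0],"twist": [0,0,0],"hand": -1},
    {"dp": [24,-7,0],"twist": [0,0,0],"hand": -1},
    {"dp": [32,-11,0],"twist": [0,0,0],"hand": -1},
    {"dp": [32,-11,0],"twist": [0,0,0],"hand": -1}
  ]
}}

```text
clock: 10.78
tool_pos: [0.5141, 0.178, 0.1233]
eef_rot: [0.022, 1.0, 0.002, 0.004]
contact_force: [3.9, 1.7, 1.0]
opening: 0.011
finger_force: 1.9
```

Call:
{"api": "step_arm", "payload": {
  "motion": [
    {"dp": [7,-6,2],"twist": [0,0,0],"hand": -1},
    {"dp": [14,-13,2],"twist": [0,0,0],"hand": -1},
    {"dp": [19,-19,2],"twist": [0,0,0],"hand": -1},
    {"dp": [22,-25,2],"twist": [0,0,0],"hand": -1},
    {"dp": [22,-25,2],"twist": [0,0,0],"hand": -1}
  ]
}}

```text
clock: 11.4
tool_pos: [0.49, 0.1544, 0.1204]
eef_rot: [0.022, 1.0, 0.002, 0.002]
contact_force: [2.7, 3.2, 2.6]
opening: 0.003
finger_force: 2.1
```

Call:
{"api": "step_arm", "payload": {
  "motion": [
    {"dp": [0,-2,0],"twist": [0,0,0],"hand": -1},
    {"dp": [0,-4,0],"twist": [0,0,0],"hand": -1},
    {"dp": [0,-4,0],"twist": [0,0,0],"hand": -1}
  ]
}}

```text
clock: 11.78
tool_pos: [0.4887, 0.1503, 0.1197]
eef_rot: [0.021, 1.0, 0.002, 0.001]
contact_force: [1.8, 3.3, 4.1]
opening: 0.004
finger_force: 2.6
```

Call:
{"api": "step_arm", "payload": {
  "motion": [
    {"dp": [0,-1.5,0],"twist": [0,0,0],"hand": -1},
    {"dp": [0,-3,0],"twist": [0,0,0],"hand": -1},
    {"dp": [0,-3,0],"twist": [0,0,0],"hand": -1}
  ]
}}

```text
clock: 12.15
tool_pos: [0.4878, 0.1466, 0.1192]
eef_rot: [0.021, 1.0, 0.001, 0.0]
contact_force: [0.5, 4.9, 4.7]
opening: 0.007
finger_force: 2.7
```

Call:
{"api": "step_arm", "payload": {
  "motion": [
    {"dp": [0,-1,0],"twist": [0,0,0],"hand": -1},
    {"dp": [0,-1,0],"twist": [0,0,0],"hand": -1}
  ]
}}

```text
clock: 12.4
tool_pos: [0.4877, 0.1459, 0.1192]
eef_rot: [0.021, 1.0, 0.001, 0.0]
contact_force: [-0.1, 5.6, 4.4]
opening: 0.001
finger_force: 3.0
```

Call:
{"api": "step_arm", "payload": {
  "motion": [
    {"dp": [0,-1,0],"twist": [0,0,0],"hand": -1},
    {"dp": [0,-1,0],"twist": [0,0,0],"hand": -1}
  ]
}}

```text
clock: 12.65
tool_pos: [0.4877, 0.1459, 0.1192]
eef_rot: [0.021, 1.0, 0.002, 0.0]
contact_force: [-0.4, 7.3, 4.1]
opening: 0.005
finger_force: 3.8
```

Call:
{"api": "step_arm", "payload": {
  "motion": [
    {"dp": [0,-1,0],"twist": [0,0,0],"hand": -1},
    {"dp": [0,-1,0],"twist": [0,0,0],"hand": -1}
  ]
}}

```text
clock: 12.9
tool_pos: [0.4877, 0.1458, 0.1193]
eef_rot: [0.021, 1.0, 0.003, 0.0]
contact_force: [-0.4, 8.0, 3.3]
opening: 0.003
finger_force: 4.5
```

Call:
{"api": "step_arm", "payload": {
  "motion": [
    {"dp": [0,10,0],"twist": [0,0,0],"hand": -1},
    {"dp": [0,28,0],"twist": [0,0,0],"hand": -1},
    {"dp": [0,30,-50],"twist": [0,0,0],"hand": -1},
    {"dp": [0,30,-100],"twist": [0,0,0],"hand": -1},
    {"dp": [0,30,-140],"twist": [0,0,0],"hand": -1}
  ]
}}

```text
clock: 13.52
tool_pos: [0.4888, 0.1725, 0.2602]
eef_rot: [0.022, 1.0, -0.0, -0.0]
contact_force: [0.9, -1.1, -0.0]
opening: 0.006
finger_force: 0.0
```

Call:
{"api": "step_arm", "payload": {
  "motion": [
    {"dp": [50,-60,-20],"twist": [0,0,0],"hand": -1},
    {"dp": [50,-60,-20],"twist": [0,0,0],"hand": -1},
    {"dp": [50,-60,-20],"twist": [0,0,0],"hand": -1},
    {"dp": [50,-60,-20],"twist": [0,0,0],"hand": -1}
  ]
}}

```text
clock: 14.02
tool_pos: [0.4375, 0.1157, 0.2785]
eef_rot: [0.022, 1.0, 0.001, 0.0]
contact_force: [0.2, 0.1, 0.0]
opening: 0.007
finger_force: 0.0
```

```bash
python3 v.py 4
```

```text
{'clock': 14.025, 'tool_pos': array([0.4375, 0.1157, 0.2785]), 'q': array([ 0.0835,  0.5025, -0.6671,  2.0264,  0.4468,  0.7582,  0.6724]), 'opening': 0.00674025367442232, 'contact_force': array([0.1763, 0.1147, 0.044 ])}
[[-0.9991  0.0432  0.0003]
 [ 0.0432  0.9991  0.0012]
 [-0.0002  0.0012 -1.    ]]
1135 px [ 54.3551 234.9066] med [ 0.4732 -0.1139  0.1131] rect [ 475.5 -116.8] [19.1 56.4] dir [ 0.9981 -0.061 ] ends [ 0.4478 -0.1132] [ 0.5022 -0.1166]
639 px [286.1909 229.2081] med [0.4767 0.1204 0.113 ] rect [478.4 119.5] [19.7 36.6] dir [ 0.9985 -0.054 ] ends [0.4606 0.1212] [0.4957 0.1193]
1040 px [410.0231 239.125 ] med [0.4932 0.2457 0.1128] rect [495.8 247. ] [19.6 56.2] dir [ 0.9765 -0.2155] ends [0.4683 0.2515] [0.5212 0.2399]
82 px [ 82.8659 363.8659] med [ 0.6349 -0.1211  0.1136] rect [ 634.5 -124.8] [54.6  2.9] dir [0.0573 0.9984] ends [ 0.6331 -0.1518] [ 0.6361 -0.0991]
header 10040 ((568.5372924804688, 55.04606628417969), (479.7355651855469, 180.4212188720703), 87.01467895507812)
inlet_tip []
vent_tip [(0.79, array([0.4736, 0.1215, 0.1137])), (0.33, array([ 0.486 , -0.1167,  0.1091]))]
```

View pics/w4.png

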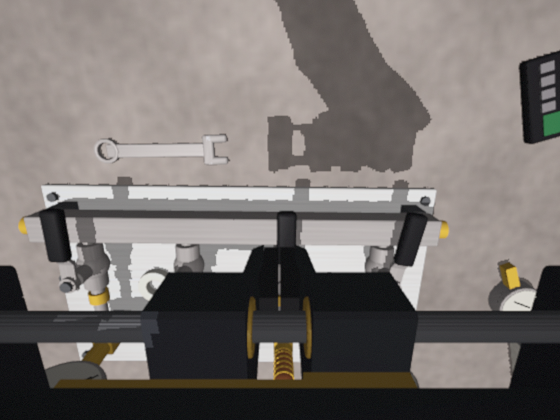

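The vent lever (286,229) is in line with its pipe, and the test and reference levers haven't moved. I'll check the inlet lever with the scene camera, then hand in.

```bash
python3 - <<'E'
from fit import *
d=snap("scene");levers(cloud(d),d["pixels"])
f=cloud(d);m=(f[...,2]>.108)&(f[...,2]<.122)&(abs(f[...,0]-.545)<.03)&(f[...,1]>.02)&(f[...,1]<.1)
q=f[m];print(len(q),cv2.minAreaRect((q[:,:2]*1000).astype(np.float32)) if len(q) else "")
print(r.get_state()["contact_force"])
E
```

```text
87 px [350.2759 186.4138] med [0.5013 0.2454 0.1139] rect [499.1 247.5] [19.3 58.4] dir [ 0.9877 -0.1563] ends [0.4709 0.2507] [0.5254 0.242 ]
100 px [308.48 194.19] med [0.4934 0.1184 0.1135] rect [489.1 120.1] [20.7 57.8] dir [ 0.999  -0.0448] ends [0.4621 0.12  ] [0.5179 0.1175]
101 px [225.396 210.099] med [ 0.4824 -0.118   0.1137] rect [ 478.2 -117. ] [19.1 56.6] dir [ 0.997  -0.0778] ends [ 0.4501 -0.1154] [ 0.5056 -0.1197]
123 px [296.0813 210.6098] med [0.5516 0.0582 0.1133] rect [548.6  58. ] [56.  18.2] dir [-0.0841 -0.9965] ends [0.5528 0.0855] [0.5482 0.0305]
124 ((546.0075073242188, 58.54383850097656), (57.49171447753906, 23.111024856567383), 86.00624084472656)
[-0.0977 -0.0213  0.0088]
```

```bash
python3 -c "
from plant import r
print(r.finish_job())"
```

```text
the job is handed in; nothing more can be done
None
```

I closed the inlet valve fully, across its pipe, and then opened the vent valve fully, in line with its pipe. Each lever was pushed to its stop with about 8 N; the gauge valve levers read unchanged afterwards, and the job was handed in at about 14 s with the arm clear.

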